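# Press a vial block into the corner nest and hold it against both sprung stops

### The job

Pick up the aluminium vial block with six wells and set it flat on the plate of the corner nest, its long sides along the long fence. Then slide it gently into the corner until the sprung stop of each fence is pushed in about halfway, neither of them ever to the end of its travel. Leave the other things alone, and finish while still holding the block pressed squarely against both stops.

Things in the scene. Friction and masses are not known exactly. Their poses are not given: they have to be found in the camera images.
- six_well_block: Aluminium vial block, 60 x 44 x 50 mm (x, y, z), 0.18 to 0.35 kg, with six round wells (12 mm across, 30 mm deep, three along x by two along y) in its top. Origin: centre of its underside; x along its long side, z up. Graspable across its 44 mm width. It may stand in the nest either way round (half a turn makes no difference).
- two_well_block: The other aluminium block, of the same outer size, but with two large wells (20 mm) in its top. Origin: centre of its underside. To be left alone.
- nest: Corner nest, fixed: plate 160 x 150 x 8 mm (x, y, z). Origin: centre of the plate's underside; z up. Two grey fences 12 mm thick, 26 mm high above the worktop: the short one along y at the +x end (inner face x = 68 mm, y -75 to 30 mm), the long one along x on the -y side (inner face y = -63 mm, x -80 to 68 mm). Each has a black sprung stop pad 13 mm proud of it. The -x and +y sides are open.
- seat (a point): Point on the plate's top (8 mm above the worktop), fixed to the nest at its x = 30, y = -33 mm: the centre of the block's underside lies here when both stops are pushed in halfway (5 mm). Axes parallel to the nest's.
- end_stop (a joint): How far the sprung stop on the short fence is pushed in along the nest's +x, in m: 0 at rest, 0.010 at the end of its travel. It takes about 1.6 N to start, 5.6 N at halfway, 9.6 N at the end.
- side_stop (a joint): How far the sprung stop on the long fence is pushed in along the nest's -y, in m: 0 at rest, 0.010 at the end of its travel. Same spring.
- end_stop_face (a point): Centre of the end stop pad's face (26 mm wide, 14 mm high), 17 mm above the worktop; at rest at the nest's x = 55, y = -33 mm; moves with the pad; axes parallel to the nest's.
- side_stop_face (a point): Centre of the side stop pad's face (36 mm wide, 14 mm high), 17 mm above the worktop; at rest at the nest's x = 30, y = -50 mm; moves with the pad; axes parallel to the nest's.
- flask: Conical glass flask, 65 mm across, 107 mm high, bystander. Origin: centre of its underside.
- small_bottle: Small brown bottle with a screw cap, 52 mm across, 108 mm high, bystander. Origin: centre of its underside.
- tape_roll: Roll of tape lying flat, 72 mm across, 19 mm high, bystander. Origin: centre of its underside.
- stopper: Rubber stopper, 34 mm across, 28 mm high, bystander. Origin: centre of its underside.
- dark_vial: Brown vial with a screw cap, 43 mm across, 79 mm high, bystander. Origin: centre of its underside.

How it is judged:
By the outcome, as a careful person would: the job done as asked, in the order asked, and still so for the second after the job is handed in, while the arm keeps its last pose, push and grip.
It also fails if it takes over 42 s, if anything falls off the work surface, if the arm or the gripper's body presses on something with over 40 N, if the wrist force passes 120 N, or if a joint passes its speed limit or range.

### The arm

A 7-joint arm with a two-finger parallel gripper is mounted at the origin on a cart in front of the work surface, level with it; the furniture and walls round the work are solid. World frame = base frame: x ahead of the robot, y to its left, z up, the work surface at z = 0. Lengths are in m, angles in rad, forces in N, time in s.
With the tool pointing down it reaches from about 0.4 to 0.875 m from the base axis. Payload 19.3 kg.
Tool frame: the origin (TCP) lies on the mounting face of the last link; the fingertips stand 173 mm ahead of it and the grasp point (between the pads) lies 155 mm ahead of it; z points along the fingers, y is the line along which they close (so a half turn about z gives the same grasp; the last joint's range is limited). The gripper opens to 85 mm and grips with 20 to 120 N. Pads are 22 mm wide; open, the fingers measure 114 mm over their backs; the gripper's body (76 mm by 85 mm) begins 54 mm behind the grasp point. The pads swing forward as they close: fully open they stand 13 mm farther back than shut.
Start: joints at [1.162, 0.521, -0.036, 1.599, 0.021, 1.021, -0.113], TCP at [0.208, -0.589, 0.405] pointing down, gripper open.
Joint ranges: [-2.91, 2.91], [-0.3, 2.13], [-1.5, 1.42], [0.17, 2.43], [-1.26, 4.41], [0.16, 1.93], [-2.52, 2.52]. Speed limits (rad/s): [1.89, 1.89, 2.39, 2.39, 3.01, 3.01, 3.01].

### API

Orientations are given as [roll, pitch, yaw] about the fixed x, y, z axes, in that order (R = Rz(yaw) Ry(pitch) Rx(roll)).
In Python, from workcell import bot, vision gives the robot as it stands.
- The arm moves only by the shell command python3 -m creep 'ROWS' [FORCE]. ROWS is JSON, a list that holds one entry, the list of rows, each a list of 7 numbers: the opening, from -1 (shut) to 1 (fully open), then the shift along the tool's x, y, z in cm, then the turn, a rotation vector about the tool's x, y, z in rad. In form: [[[grip, tx, ty, tz, rx, ry, rz], ...]]. A call has 1 to 12 rows; each row shifts and turns the commanded pose from where the row before left it, along the tool's axes as they then stand; what a row does not reach is not made up. A row lasts 1/8 s, in which the tool goes at most 62.5 mm and 10.7 degrees, less where a joint would pass 70% of its speed; a pose out of reach is approached as far as the arm can. A call with a gripper value outside its range is refused whole. The fingers move at their own pace and stop on an object; FORCE is the grip in N (left out, the last holds). Time passes only in rows, so rows that do not move let the fingers close. It gives the time, the measured TCP pose, the force, the opening and the grip force at its end, in the units of the state.
- bot.observe(): the state, without advancing time (a new reading comes with each control period).
- vision.grab_frame(name): name is "scene" or "side" or "wrist"; returns a dict with "image" (384x512x3 uint8, blue, green, red), "depth" (384x512 float32, m along the optical axis (not along the pixel's ray), 0 where there is no reading), "fovy" (degrees; the focal length in pixels is half the picture's height over the tangent of half this angle, whatever the lens; pixels are square), "cx", "cy" (the principal point, pixels), "cam_to_world" (4x4, takes a point from camera to world coordinates); the wrist camera has in their place "tool_from_camera" (4x4, takes a point from camera to tool coordinates, whose origin is the TCP and whose axes are the flange's). Camera axes: x right, y down, z forward; pixel columns grow to the right and rows downward; lengths in m; the calibration is good to about 2 mm. A picture is of the moment at which its call begins: read the wrist's pose just before it.
- bot.job_done(): hands the job in; it is judged then, once.
The state is a dict: "clock": time; "qpos": joint angles; "qd": joint speeds; "joint_efforts": joint torques, N m; "position": TCP position; "tool_rot": TCP orientation; "force": force on the tool from outside, world axes, zero at the start; "moment": the same for the moment, N m; "grip_width": finger opening in m; "finger_force": force on a finger pad.
Only numpy, scipy, OpenCV 4.12 (cv2) and the standard library are available. Lean on these libraries where they do the work, as an engineer would, in place of code of your own. Each camera call takes 0.05 s, during which the arm holds its last target. There are 200 camera calls.

## Working session

There is one attempt and no reset: what is moved stays moved. The work goes in short steps, Python scripts to look and compute and a shell command to move; the robot and the scene stay as the last step left them, time stands still between calls to the robot, and variables do not carry over. Pictures are saved under pics/ and viewed, at most 10 in all, crops included, and the job is handed in when it is done.

```bash
mkdir -p pics
cat > h.py <<'E'
from workcell import bot, vision
import numpy as np, cv2
from scipy.spatial.transform import Rotation as R
def tool():
    s=bot.observe(); T=np.eye(4); r=s["tool_rot"]
    T[:3,:3]=R.from_euler('xyz',r).as_matrix() if np.size(r)==3 else np.array(r).reshape(3,3)
    T[:3,3]=s["position"]; return T
def grab(n):
    T=tool(); f=vision.grab_frame(n)
    M=np.array(f["cam_to_world"]) if "cam_to_world" in f else T@np.array(f["tool_from_camera"])
    return f,M
def ray(f,M,u,v):
    F=f["image"].shape[0]/2/np.tan(np.radians(f["fovy"])/2)
    d=M[:3,:3]@np.array([(u-f["cx"])/F,(v-f["cy"])/F,1]); return M[:3,3],d
def onz(f,M,u,v,z):
    o,d=ray(f,M,u,v); return o+d*(z-o[2])/d[2]
def cloud(f,M):
    F=f["image"].shape[0]/2/np.tan(np.radians(f["fovy"])/2); d=f["depth"]; h,w=d.shape
    U,V=np.meshgrid(np.arange(w),np.arange(h))
    P=np.stack([(U-f["cx"])/F*d,(V-f["cy"])/F*d,d],-1); return P@M[:3,:3].T+M[:3,3]
E
python3 - <<'E'
from h import *
print(bot.observe())
a=[]
for n in ("scene","side","wrist"):
    f,M=grab(n); cv2.imwrite(f"pics/{n}0.png",f["image"]); np.savez(f"{n}0.npz",M=M,**f); print(n,f["fovy"],f["cx"],f["cy"],M.round(3).tolist(), {k for k in f})
E
```

```text
{'clock': 0.0, 'qpos': array([ 1.16179117,  0.52205211, -0.03634258,  1.60000633,  0.02119453,
        1.02109555, -0.1128022 ]), 'qd': array([ 0.00076611, -0.00136467, -0.00183097, -0.00067023, -0.00082695,
       -0.00027927, -0.00046496]), 'joint_efforts': array([ 7.88276111e-07, -9.27101541e+01,  1.97987258e+00, -3.69923401e+01,
        1.78462436e-02,  8.28502933e-03, -4.49972322e-05]), 'position': array([ 0.20766548, -0.58934431,  0.4041023 ]), 'tool_rot': array([-3.14041826e+00,  7.18312957e-05,  3.38803290e-01]), 'force': array([ 0.24228681, -0.21907966,  0.51133717]), 'moment': array([-0.00209982,  0.02888638,  0.02700377]), 'finger_force': 0.0, 'grip_width': 0.08506500334080508}
scene 51.00209552396879 255.86078884169518 187.1912139872992 [[-0.653, -0.534, 0.537, -0.008], [-0.757, 0.473, -0.451, 0.488], [-0.013, -0.701, -0.713, 0.788], [0.0, 0.0, 0.0, 1.0]] {'fovy', 'cx', 'cam_to_world', 'cy', 'depth', 'image'}
side 45.56586693852456 259.22469080016054 181.86829539907572 [[1.0, 0.008, -0.012, 0.562], [0.014, -0.633, 0.774, -1.092], [-0.002, -0.774, -0.633, 0.96], [0.0, 0.0, 0.0, 1.0]] {'fovy', 'cx', 'cam_to_world', 'cy', 'depth', 'image'}
wrist 67.90270343397981 261.31404133934797 188.44806847921907 [[0.333, -0.899, -0.284, 0.281], [-0.943, -0.318, -0.098, -0.566], [-0.002, 0.3, -0.954, 0.372], [0.0, 0.0, 0.0, 1.0]] {'fovy', 'cx', 'tool_from_camera', 'cy', 'depth', 'image'}
```

View pics/scene0.png

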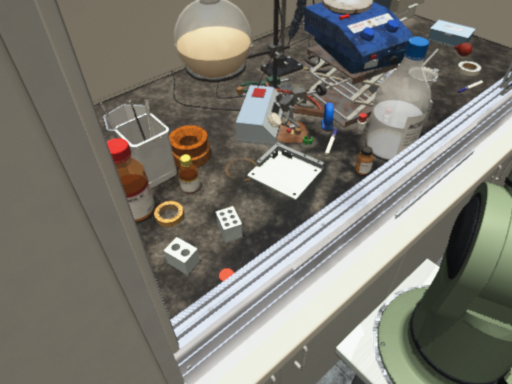

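View pics/side0.png

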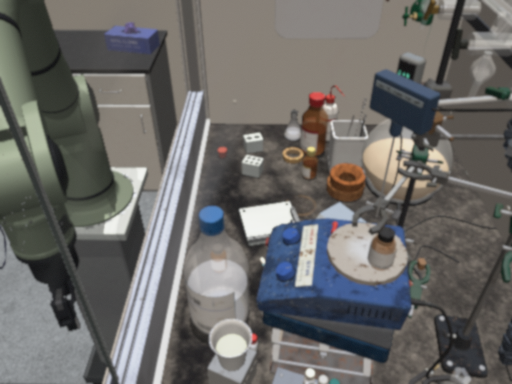

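The scene view shows the six-well block at about (229,222), the two-well block at (181,253) and the nest plate at (286,170). In the side view the six-well block is at (252,164), the two-well block at (253,141) and the nest at (268,220). I'll measure these and crop both views.

Run:
```python
from h import *
ims=[]
for n,boxes in (("scene",[(205,195,255,250),(235,135,335,205)]),("side",[(235,125,275,185),(230,190,310,255)])):
    f=np.load(n+"0.npz"); M=f["M"]; C=cloud(f,M); im=f["image"]
    m=((im.min(2)>150)).astype(np.uint8)
    for b in boxes:
        x0,y0,x1,y1=b; c=im[y0:y1,x0:x1]; ims.append(cv2.resize(c,(400,300),interpolation=cv2.INTER_NEAREST)); 
        mm=np.zeros_like(m); mm[y0:y1,x0:x1]=m[y0:y1,x0:x1]
        k,L,S,ce=cv2.connectedComponentsWithStats(mm)
        for i in range(1,k):
            if S[i,4]<40: continue
            P=C[(L==i)]; pts=np.argwhere(L==i)[:,::-1]
            z=0.05 if (n,b[0]) in (("scene",205),("side",235)) else 0.008
            W=np.array([onz(f,M,u,v,z)[:2] for u,v in pts]).astype(np.float32)
            r=cv2.minAreaRect(W*1000)
            print(n,b,S[i],ce[i].round(1),"z med",np.median(P[:,2]).round(4),"depth mean",np.median(P,0).round(4),"rect",np.round(r[0],1),np.round(r[1],1),round(r[2],1))
cv2.imwrite("pics/crops.png",np.vstack([np.hstack(ims[:2]),np.hstack(ims[2:])]))
```

```text
scene (205, 195, 255, 250) [216 206  26  24 338] [228.2 217.5] z med 0.0487 depth mean [0.519  0.1368 0.0487] rect [515.4 137.7] [46.9 62.4] 71.6
scene (235, 135, 335, 205) [325 136   9  17  64] [329.5 144.2] z med 0.0098 depth mean [ 0.5681 -0.2884  0.0098] rect [ 569.9 -291.9] [11.1 82.4] 29.1
scene (235, 135, 335, 205) [260 143  43  17 121] [278.8 150.6] z med 0.0251 depth mean [ 0.6455 -0.1519  0.0251] rect [ 650.7 -159.4] [125.   65.3] 56.9
scene (235, 135, 335, 205) [ 248  151   73   48 1823] [285.4 174.2] z med 0.0072 depth mean [ 0.563  -0.0989  0.0072] rect [ 572.4 -104.2] [162.1 141.4] 13.5
side (235, 125, 275, 185) [244 133  19  10 143] [252.9 137.2] z med 0.0505 depth mean [0.5179 0.2774 0.0505] rect [517.4 274.7] [63.6 52.5] 17.2
side (235, 125, 275, 185) [242 155  21  11 165] [252.2 160.2] z med 0.0496 depth mean [0.5182 0.1369 0.0496] rect [518.6 135.6] [50.7 62.4] 70.6
side (230, 190, 310, 255) [ 239  201   54   38 1335] [264.8 218.1] z med 0.0092 depth mean [ 0.56   -0.0971  0.0092] rect [ 575.  -101.7] [161.8 131.7] 13.4
side (230, 190, 310, 255) [300 225  10  30 231] [305.3 240.3] z med 0.2955 depth mean [ 0.643  -0.4623  0.2955] rect [ 676.4 -182.8] [115.1  25.1] 86.0
```

View pics/crops.png

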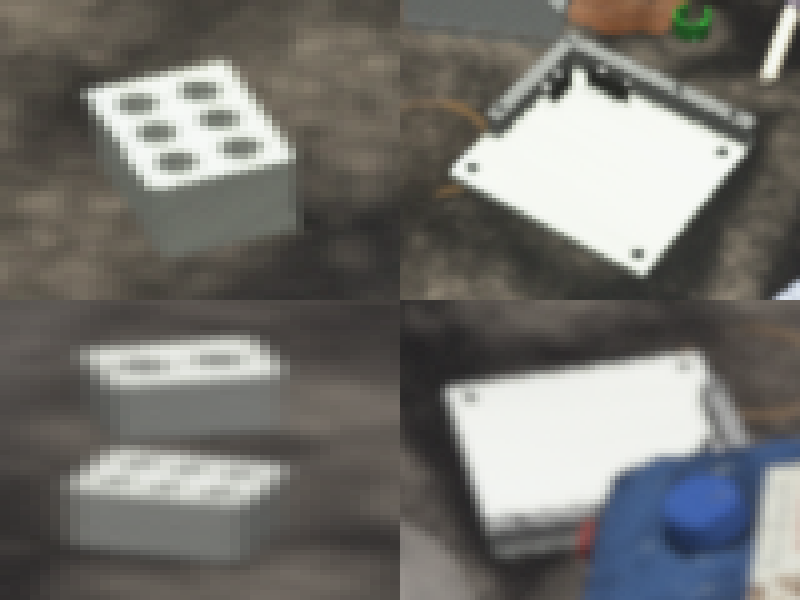

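Crops: the block's six wells are clear. In the scene view the nest's corner, with both black stops, is at about px (278,145). The short fence faces world +x and the long fence faces −y, so nest yaw is about +13.4°. Block yaw is about −18.5°. Next I'll check clearance on the way over.

Run:
```python
from h import *
H=np.full((22,20),-9.)
for n in ("scene","side","wrist"):
    f=np.load(n+"0.npz"); C=cloud(f,f["M"])[f["depth"]>0]
    i=np.floor((C[:,1]+0.75)/.05).astype(int); j=np.floor(C[:,0]/.05).astype(int)
    k=(i>=0)&(i<22)&(j>=0)&(j<20)&(C[:,2]<1.2)
    np.maximum.at(H,(i[k],j[k]),C[k,2]*100)
print("x->",[5*j for j in range(20)])
for r in range(21,-1,-1): print(-75+5*r,H[r].astype(int).tolist())
```

```text
x-> [0, 5, 10, 15, 20, 25, 30, 35, 40, 45, 50, 55, 60, 65, 70, 75, 80, 85, 90, 95]
30 [-9, -9, -9, -9, 2, 16, 16, 0, 0, 0, 5, 0, 5, 14, 21, 22, 22, -9, -9, -9]
25 [-9, -9, -9, -9, 1, 16, 16, 0, 0, 5, 5, 5, 2, 21, 22, 22, 21, -9, -9, -9]
20 [-9, -9, -9, -9, 1, 16, 16, 3, 3, 5, 5, 0, 2, 14, 22, 15, 15, 23, -9, 9]
15 [0, 0, 0, 0, 1, 16, 16, 0, 0, 5, 5, 2, 2, 5, 6, 15, 15, 21, -9, 7]
10 [35, 1, 0, 0, 2, 16, 16, 0, 0, 5, 5, 5, 0, 10, 11, 15, 22, 16, -9, -9]
5 [39, 40, 1, 0, 1, 16, 16, 0, 0, 0, 2, 0, 0, 6, 7, 7, 7, 7, -9, -9]
0 [40, 40, 34, 0, 1, 16, 16, 0, 0, 0, 0, 0, 0, 0, 0, 7, 7, 7, 0, 0]
-5 [28, 46, 36, 0, 1, 16, 16, 0, 0, 0, 1, 1, 1, 0, 0, 7, 26, 32, 33, 32]
-10 [39, 55, 1, 0, 1, 16, 16, 0, 0, 1, 1, 1, 3, 2, 0, 7, 34, 36, 36, 36]
-15 [46, 57, 62, 0, 1, 16, 16, 0, 0, 1, 1, 1, 2, 3, 7, 8, 35, 38, 47, 36]
-20 [51, 60, 66, 0, 6, 16, 16, 0, 0, 0, 3, 3, 2, 6, 7, 8, 35, 67, 37, 35]
-25 [-9, 65, 69, 68, 6, 16, 16, 0, 0, 0, 3, 0, 1, 5, 7, 7, 32, 35, 35, 34]
-30 [-9, -9, 69, -9, 6, 16, 16, -9, 8, 5, 0, 1, 1, 3, 5, 70, 8, 56, 28, 3]
-35 [-9, -9, -9, 72, 6, 16, 16, 0, 17, 17, 0, 1, 7, 0, 6, 62, 72, 72, 71, 47]
-40 [-9, -9, -9, 73, 6, 16, 16, 21, 33, 33, 21, 27, 29, 30, 26, 7, 62, 74, 49, 47]
-45 [-9, -9, -9, 72, 63, 16, 16, 22, 33, 33, 23, 29, 30, 31, 32, 42, 43, 75, 43, 2]
-50 [-9, -9, -9, 69, 66, 16, 16, 21, 30, 33, 22, 29, 30, 33, 43, 43, 72, 76, 71, 44]
-55 [-9, -9, -9, 67, 66, 59, 16, 0, 8, 15, 25, 30, 30, 33, 68, 68, 65, 75, 62, 39]
-60 [-9, -9, -9, 64, 64, 62, 16, 0, 4, 16, 26, 30, 30, 33, 68, 68, 71, 71, 61, 39]
-65 [-9, -9, -9, 53, 60, 60, 16, 0, 8, 16, 16, 5, 29, 30, 30, 30, 71, 69, 38, 38]
-70 [-9, -9, -9, -9, 34, 75, 16, 0, 0, 0, -9, -9, 19, 19, 12, 22, 0, 0, 14, 1]
-75 [-9, -9, -9, -9, 1, 68, 76, 0, 0, 0, 0, -9, -9, 19, -9, -9, -9, -9, -9, -9]
```

View pics/wrist0.png

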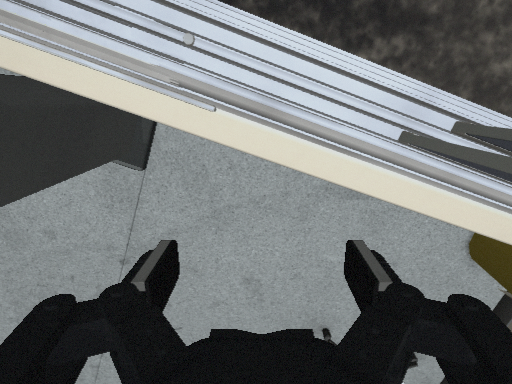

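The wrist view shows the sill, 0.16 m high, running across the upper half. The bottle, 0.33 m high, stands around (0.45,−0.46). I'll go inside it, then across to above the block.

```bash
python3 -m creep '[[[1,3.5,-3.9,-0.8,0,0,0],[1,3.5,-3.9,-0.8,0,0,0],[1,3.5,-3.9,-0.8,0,0,0],[1,3.5,-3.9,-0.8,0,0,0],[1,3.5,-3.9,-0.8,0,0,0],[1,3.5,-3.9,-0.8,0,0,0]]]'
```

```text
clock: 0.9
position: [0.3284, -0.2973, 0.453]
tool_rot: [3.141, 0.0, 0.339]
force: [1.3, 0.9, 0.0]
grip_width: 0.0856
finger_force: 0.0
```

```bash
python3 -m creep '[[[1,3.2,-3.5,0,0,0,0],[1,3.2,-3.5,0,0,0,0],[1,3.2,-3.5,0,0,0,0],[1,3.2,-3.5,0,0,0,0],[1,3.2,-3.5,0,0,0,0],[1,3.2,-3.5,0,0,0,0],[1,3.2,-3.5,0,0,0,0],[1,3.2,-3.5,0,0,0,0],[1,3.2,-3.5,0,0,0,0],[1,3.2,-3.5,0,0,0,0]]]' && python3 -m creep '[[[1,0,0,2,0,0,0.166],[1,0,0,2,0,0,0.166],[1,0,0,2,0,0,0.166],[1,0,0,2,0,0,0.166],[1,0,0,0,0,0,0]]]'
python3 - <<'E'
from h import *
f,M=grab("wrist"); cv2.imwrite("pics/w1.png",f["image"]); np.savez("w1.npz",M=M,**f)
im=f["image"]; C=cloud(f,M)
m=((abs(C[...,2]-.05)<.008)&(np.hypot(C[...,0]-.517,C[...,1]-.137)<.055)&(im.min(2)>110)).astype(np.uint8)
pts=np.argwhere(m)[:,::-1]
W=np.array([onz(f,M,u,v,.05)[:2] for u,v in pts]).astype(np.float32)
print(len(pts),pts.mean(0),cv2.minAreaRect(W*1000),np.median(C[m>0],0))
E
```

```text
clock: 2.15
position: [0.5139, 0.1388, 0.4526]
tool_rot: [3.142, 0.0, 0.339]
force: [-0.3, -2.0, 0.6]
grip_width: 0.0855
finger_force: 0.0
clock: 2.78
position: [0.5131, 0.1375, 0.3717]
tool_rot: [3.14, 0.002, -0.324]
force: [-0.4, 0.9, 0.4]
grip_width: 0.0854
finger_force: 0.0
1632 [261.06740196 170.16115196] ((517.1822509765625, 134.7406005859375), (43.518497467041016, 59.12702178955078), 71.4342269897461) [0.51876656 0.13429091 0.04872539]
```

View pics/w1.png

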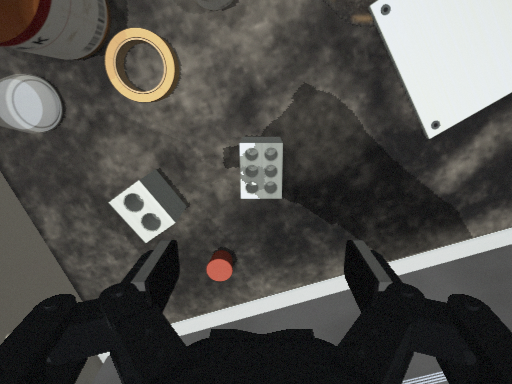

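The wrist view shows the block at (261,170), aligned with the tool, with the stopper at (220,265) and the two-well block at (148,208), both clear of the fingers. Now the descent.

```bash
python3 -m creep '[[[1,0.5,0.1,4,0,0,0],[1,0,0,4,0,0,0],[1,0,0,4,0,0,0],[1,0,0,2.5,0,0,0],[1,0,0,1.6,0,0,0],[1,0,0,1.2,0,0,0],[1,0,0,0,0,0,0]]]' 40 && python3 -m creep '[[[-1,0,0,0,0,0,0],[-1,0,0,0,0,0,0],[-1,0,0,0,0,0,0],[-1,0,0,0,0,0,0],[-1,0,0,0,0,0,0],[-1,0,0,0,0,0,0],[-1,0,0,0,0,0,0],[-1,0,0,0,0,0,0]]]' 40
```

```text
clock: 3.7
position: [0.518, 0.135, 0.1996]
tool_rot: [3.142, 0.0, -0.324]
force: [0.5, 0.5, 0.7]
grip_width: 0.0853
finger_force: 0.0
clock: 4.7
position: [0.5182, 0.135, 0.2005]
tool_rot: [-3.141, -0.001, -0.325]
force: [-1.0, -0.3, 8.7]
grip_width: 0.043
finger_force: 40.5
```

```bash
python3 -m creep '[[[-1,0,0,-1,0,0,0],[-1,0,0,-3,0,0,0],[-1,0,0,-4,0,0,0],[-1,0,0,-4,0,0,0],[-1,0,0,-4,0,0,0],[-1,0,0,-1,0,0,0]]]' 60 && python3 -m creep '[[[-1,1.9,3.5,0,0,0,0],[-1,1.9,3.5,0,0,0,0],[-1,1.9,3.5,0,0,0,0],[-1,1.9,3.5,0,0,0,0],[-1,1.9,3.5,0,0,0,0],[-1,1.9,3.5,0,0,0,0],[-1,0,0,0,0,0,-0.14],[-1,0,0,0,0,0,-0.14],[-1,0,0,0,0,0,-0.14],[-1,0,0,0,0,0,-0.14],[-1,0,0,0,0,0,0],[-1,0,0,0,0,0,0]]]' 60
python3 - <<'E'
from h import *
f,M=grab("wrist"); cv2.imwrite("pics/w2.png",f["image"]); np.savez("w2.npz",M=M,**f); print(bot.observe()["position"],bot.observe()["tool_rot"])
E
```

```text
clock: 5.45
position: [0.5181, 0.1349, 0.3723]
tool_rot: [-3.14, -0.003, -0.325]
force: [0.3, 1.1, -4.5]
grip_width: 0.043
finger_force: 63.4
clock: 6.95
position: [0.5587, -0.1006, 0.3692]
tool_rot: [-3.141, 0.001, 0.231]
force: [-0.2, -0.3, -3.7]
grip_width: 0.0428
finger_force: 63.2
[ 0.55872904 -0.10050017  0.36935458] [-3.14140825e+00  5.77707836e-04  2.32099205e-01]
```

View pics/w2.png

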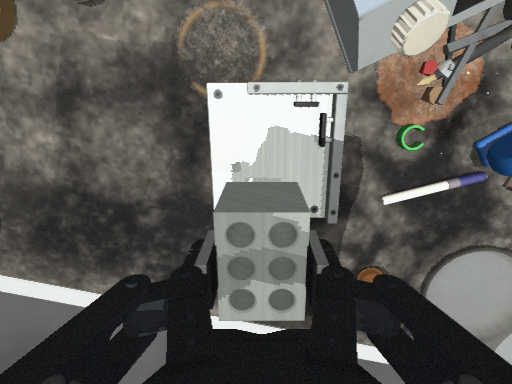

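Nest view: the plate's left edge (nest +y) is at x≈209 and its far edge at y≈83. The end stop is at (307,104), the side stop at (322,130) and the fence outer edge at x≈347. Now I'll fit the edges.

Run:
```python
from h import *
f=np.load("w2.npz"); M=f["M"]; g=cv2.GaussianBlur(f["image"],(3,3),0).astype(float).mean(2)
def edge(axis,rng,lo,hi,z,sgn):
    P=[]
    for k in rng:
        p=g[k,lo:hi] if axis=='h' else g[lo:hi,k]
        d=np.diff(p)*sgn; i=int(d.argmax())
        if d[i]<12 or i in(0,len(d)-1): continue
        den=d[i-1]-2*d[i]+d[i+1]; s=lo+i+.5+(0.5*(d[i-1]-d[i+1])/den if den else 0)
        P.append(onz(f,M,*((s,k) if axis=='h' else (k,s)),z)[:2])
    P=np.array(P); 
    vx,vy,x,y=cv2.fitLine((P*1000).astype(np.float32),cv2.DIST_HUBER,0,.01,.01).ravel()
    res=np.abs((P*1000-[x,y])@[-vy,vx])
    print(len(P),"ang",round(np.degrees(np.arctan2(vy,vx)),2),"res",np.median(res).round(2)); return np.array([x,y])
A=edge('h',range(105,180),195,225,.008,1)   # y=+75
B=edge('v',range(222,244),72,95,.008,1)     # x=+80 plate
Cc=edge('h',range(105,205),338,358,.026,-1) # y=-75 fence outer
D=edge('v',range(255,335),72,90,.026,1)     # x=+80 fence outer
t=np.radians(13.4)
for t in np.radians([13,13.4,13.8]):
    X=np.array([np.cos(t),np.sin(t)]); Y=np.array([-np.sin(t),np.cos(t)])
    print(np.degrees(t),"width y",(A-Cc)@Y,"dx",B@X,D@X, "y",(A@Y)-75,Cc@Y+75,"x",B@X-80,D@X-80)
C=cloud(f,M)
for (u,v) in((307,104),(322,130)): print(f["image"][v-3:v+4,u-3:u+4].mean(2).round(),)
```

```text
75 ang 13.49 res 0.08
22 ang -76.53 res 0.01
90 ang 13.66 res 0.09
80 ang -76.6 res 0.02
13.0 width y 148.45269177425894 dx 615.0515647903344 615.2519622276702 y -240.6062490619959 -239.05894827010843 x 535.0515647903344 535.2519622276702
13.4 width y 148.54667657457344 dx 613.6801527022394 613.423778144305 y -244.33012399311252 -242.87680798937697 x 533.6801527022394 533.423778144305
13.8 width y 148.63342141943983 dx 612.2788307092752 611.5656966514047 y -248.04574601287493 -246.6791748414813 x 532.2788307092752 531.5656966514047
[[207. 196. 137. 204. 200. 200. 172.]
 [ 59.  59.  63.  60.  58.  56.  59.]
 [ 79.  80.  76.  75.  73.  72.  74.]
 [ 75.  72.  77.  78.  71.  74.  75.]
 [ 74.  75.  73.  73.  73.  72.  74.]
 [ 93.  91.  86.  91.  64.  79. 114.]
 [249. 250. 250. 245. 170. 198. 249.]]
[[127.  12.  28.  64.  78.  65. 108.]
 [129.   5.  27.  66.  76.  64. 108.]
 [116.  19.  30.  70.  74.  64. 107.]
 [ 62.  10.  35.  72.  73.  63. 102.]
 [ 39.  20.  34.  76.  74.  62. 111.]
 [ 40.  13.  38.  78.  76.  61. 133.]
 [ 41.   8.  39.  78.  72.  61. 134.]]
```

```bash
python3 -m creep '[[[-1,1.4,1.7,0,0,0,-0.003],[-1,1.5,1.8,0,0,0,0],[-1,0,0,4,0,0,0],[-1,0,0,4,0,0,0],[-1,0,0,3,0,0,0],[-1,0,0,2.5,0,0,0],[-1,0,0,1.2,0,0,0],[-1,0,0,0.6,0,0,0],[-1,0,0,0,0,0,0],[-1,0,0,0,0,0,0]]]' 60
```

```text
clock: 8.25
position: [0.5955, -0.1278, 0.2176]
tool_rot: [3.141, -0.001, 0.238]
force: [-0.2, 0.9, -2.9]
grip_width: 0.043
finger_force: 63.2
```

```bash
python3 -m creep '[[[-1,0,0,0.3,0,0,0],[-1,0,0,0.3,0,0,0],[-1,0,0,0.1,0,0,0],[-1,0,0,0,0,0,0.003],[-1,0,0,0,0,0,0]]]' 60; for i in 1 2 3; do python3 - <<'E'
from h import *
s=bot.observe(); print(s["force"].round(2),s["moment"].round(3),s["position"].round(4),s["tool_rot"].round(4))
E
done; python3 -m creep '[[[-1,0,0,0.1,0,0,0],[-1,0,0,0,0,0,0]]]' 60
```

```text
clock: 8.88
position: [0.5953, -0.1277, 0.2097]
tool_rot: [-3.142, -0.0, 0.235]
force: [-1.2, -0.3, -3.9]
grip_width: 0.0424
finger_force: 63.2
[-1.21 -0.3  -3.85] [-0.009  0.008  0.02 ] [ 0.5953 -0.1277  0.2097] [-3.1416 -0.      0.2347]
[-1.21 -0.3  -3.85] [-0.009  0.008  0.02 ] [ 0.5953 -0.1277  0.2097] [-3.1416 -0.      0.2347]
[-1.21 -0.3  -3.85] [-0.009  0.008  0.02 ] [ 0.5953 -0.1277  0.2097] [-3.1416 -0.      0.2347]
clock: 9.12
position: [0.5953, -0.1277, 0.2087]
tool_rot: [3.142, -0.0, 0.235]
force: [0.1, -0.0, -3.0]
grip_width: 0.0428
finger_force: 63.3
```

```bash
python3 -m creep '[[[-1,0,0,0.1,0,0,0],[-1,0,0,0,0,0,0]]]' 60; python3 -m creep '[[[-1,0,0,0.05,0,0,0],[-1,0,0,0,0,0,0]]]' 60
```

```text
clock: 9.38
position: [0.5952, -0.1277, 0.2086]
tool_rot: [3.141, -0.0, 0.235]
force: [-5.9, -0.1, 14.0]
grip_width: 0.0428
finger_force: 65.3
clock: 9.62
position: [0.5952, -0.1277, 0.2086]
tool_rot: [3.141, -0.0, 0.235]
force: [-9.5, 0.7, 23.7]
grip_width: 0.0428
finger_force: 66.6
```

```bash
python3 -m creep '[[[-1,0,0,-0.11,0,0,0],[-1,0,0,0,0,0,0],[-1,0,0,0,0,0,0]]]' 60
cat > st.py <<'E'
from h import *
s=bot.observe(); t=np.radians(13.48); c,n=np.cos(t),np.sin(t); A=np.array([[c,n],[-n,c]])
p=A@s["position"][:2]*1000; F=A@s["force"][:2]
print("nest-axes TCP",p.round(2),"to seat",(np.array([563.35+.87,-277.3])-p).round(2),"z",s["position"][2].round(4),"F",F.round(2),"Fz",s["force"][2].round(2),"M",s["moment"].round(3),"rpy",s["tool_rot"].round(4),"t",s["clock"])
E
python3 st.py
```

```text
clock: 10.0
position: [0.5953, -0.1278, 0.2086]
tool_rot: [3.141, -0.0, 0.235]
force: [-2.1, 0.8, 7.9]
grip_width: 0.0428
finger_force: 64.6
nest-axes TCP [ 549.12 -263.01] to seat [ 15.1  -14.29] z 0.2086 F [-1.82  1.31] Fz 7.86 M [0.203 0.621 0.062] rpy [ 3.1415e+00 -2.0000e-04  2.3470e-01] t 10.0
```

```bash
python3 -m creep '[[[-1,0,0,-0.05,0,0,0],[-1,0.1,0.1,0,0,0,0],[-1,0.1,0.1,0,0,0,0],[-1,0.1,0.1,0,0,0,0],[-1,0.1,0.1,0,0,0,0],[-1,0.1,0.1,0,0,0,0],[-1,0.1,0.1,0,0,0,0],[-1,0.1,0.1,0,0,0,0],[-1,0,0,0,0,0,0],[-1,0,0,0,0,0,0]]]' 60; python3 st.py
```

```text
clock: 11.25
position: [0.6036, -0.1329, 0.2088]
tool_rot: [-3.142, 0.0, 0.235]
force: [-0.4, -0.6, -3.6]
grip_width: 0.0423
finger_force: 63.2
nest-axes TCP [ 556.   -269.96] to seat [ 8.22 -7.34] z 0.2088 F [-0.54 -0.5 ] Fz -3.55 M [-0.029 -0.035  0.027] rpy [-3.1415e+00  1.0000e-04  2.3480e-01] t 11.25
```

```bash
python3 -m creep '[[[-1,0,0,0.03,0,0,0],[-1,0.1,0,0,0,0,0],[-1,0.1,0,0,0,0,0],[-1,0,0,0,0,0,0],[-1,0,0,0,0,0,0]]]' 60; python3 st.py; python3 -m creep '[[[-1,0.1,0,0,0,0,0],[-1,0,0,0,0,0,0],[-1,0,0,0,0,0,0]]]' 60 >/dev/null; python3 st.py;  python3 -m creep '[[[-1,0.1,0,0,0,0,0],[-1,0,0,0,0,0,0],[-1,0,0,0,0,0,0]]]' 60 >/dev/null; python3 st.py
```

```text
clock: 11.88
position: [0.6055, -0.1326, 0.2086]
tool_rot: [3.141, 0.0, 0.235]
force: [-4.2, -1.8, 5.3]
grip_width: 0.0428
finger_force: 64.2
nest-axes TCP [ 557.95 -270.08] to seat [ 6.27 -7.22] z 0.2086 F [-4.54 -0.73] Fz 5.31 M [-0.161  1.034  0.076] rpy [3.1414e+00 3.0000e-04 2.3460e-01] t 11.875
nest-axes TCP [ 558.79 -270.15] to seat [ 5.43 -7.15] z 0.2086 F [-6.39  0.51] Fz 5.91 M [-0.209  1.305  0.073] rpy [3.1414e+00 7.0000e-04 2.3450e-01] t 12.25
nest-axes TCP [ 559.87 -270.16] to seat [ 4.35 -7.14] z 0.2086 F [-5.46  0.5 ] Fz 6.07 M [-0.219  1.135  0.071] rpy [3.1414e+00 4.0000e-04 2.3450e-01] t 12.625
```

```bash
python3 -m creep '[[[-1,0,0,-0.03,0,0,0],[-1,0,0,0,0,0,0],[-1,0,0,0,0,0,0]]]' 60 >/dev/null; python3 st.py; for i in 1 2 3; do python3 -m creep '[[[-1,0.1,0,0,0,0,0],[-1,0,0,0,0,0,0],[-1,0,0,0,0,0,0]]]' 60 >/dev/null; python3 st.py; done
```

```text
nest-axes TCP [ 560.16 -269.88] to seat [ 4.06 -7.42] z 0.2087 F [-0.25 -0.71] Fz -3.47 M [-0.05  -0.039  0.033] rpy [-3.1415e+00 -2.0000e-04  2.3490e-01] t 13.0
nest-axes TCP [ 560.96 -269.96] to seat [ 3.26 -7.34] z 0.2087 F [-1.29  0.25] Fz -3.03 M [0.052 0.319 0.014] rpy [-3.1415e+00  3.0000e-04  2.3470e-01] t 13.375
nest-axes TCP [ 561.98 -269.97] to seat [ 2.24 -7.33] z 0.2087 F [-2.12  0.64] Fz -2.58 M [-0.073  0.567 -0.006] rpy [-3.1415e+00  2.0000e-04  2.3480e-01] t 13.75
nest-axes TCP [ 563.   -269.95] to seat [ 1.22 -7.35] z 0.2087 F [-3.48  0.23] Fz -3.57 M [0.044 0.724 0.   ] rpy [-3.1415e+00  2.0000e-04  2.3470e-01] t 14.125
```

```bash
for i in 1 2; do python3 -m creep '[[[-1,0.1,0,0,0,0,0],[-1,0,0,0,0,0,0],[-1,0,0,0,0,0,0]]]' 60 >/dev/null; python3 st.py; done; for i in 1 2 3 4 ; do python3 -m creep '[[[-1,0,0.1,0,0,0,0],[-1,0,0,0,0,0,0],[-1,0,0,0,0,0,0]]]' 60 >/dev/null; python3 st.py; done
```

```text
nest-axes TCP [ 564.02 -269.94] to seat [ 0.2  -7.36] z 0.2088 F [-3.89  0.53] Fz -2.65 M [0.063 0.97  0.04 ] rpy [-3.1415e+00  2.0000e-04  2.3480e-01] t 14.5
nest-axes TCP [ 565.   -269.97] to seat [-0.78 -7.33] z 0.2088 F [-5.11  1.82] Fz -3.05 M [0.013 1.177 0.042] rpy [-3.1415e+00  2.0000e-04  2.3470e-01] t 14.875
nest-axes TCP [ 565.04 -270.72] to seat [-0.82 -6.58] z 0.2087 F [-4.82  2.54] Fz -1.63 M [ 0.377  1.235 -0.013] rpy [-3.1412e+00  3.0000e-04  2.3500e-01] t 15.25
nest-axes TCP [ 565.05 -271.47] to seat [-0.83 -5.83] z 0.2087 F [-4.92  4.45] Fz -1.53 M [0.704 1.397 0.078] rpy [-3.1408e+00  3.0000e-04  2.3520e-01] t 15.625
nest-axes TCP [ 565.09 -272.27] to seat [-0.87 -5.03] z 0.2087 F [-5.61  4.7 ] Fz -1.1 M [0.947 1.486 0.069] rpy [-3.1405e+00  4.0000e-04  2.3530e-01] t 16.0
nest-axes TCP [ 565.08 -273.14] to seat [-0.86 -4.16] z 0.2087 F [-5.24  6.95] Fz -0.69 M [1.084 1.617 0.054] rpy [-3.1404e+00  5.0000e-04  2.3540e-01] t 16.375
```

Run:
```python
from h import *
f,M=grab("wrist"); np.savez("w3.npz",M=M,**f)
g,N=grab("scene"); np.savez("s3.npz",M=N,**g)
a=cv2.resize(f["image"][100:350,150:400],(600,600),interpolation=cv2.INTER_CUBIC)
cv2.imwrite("pics/c3.png",a)
```

```text
(no output)
```

View pics/c3.png

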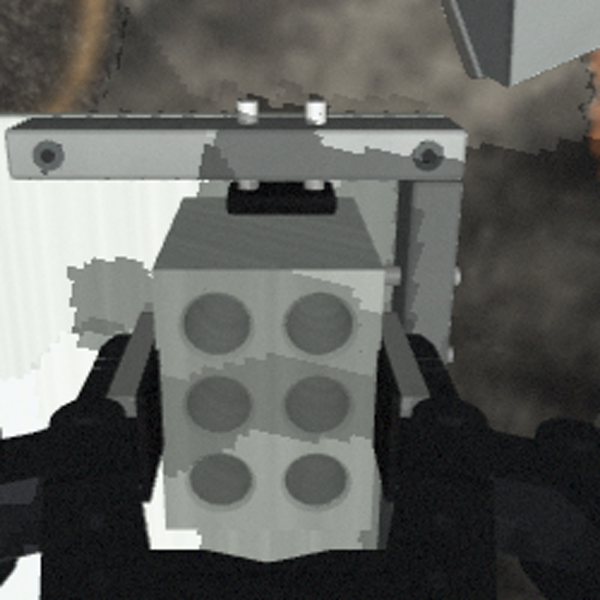

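The crop shows the block against the end pad (pad at crop (282,197)). The side stop's rod shows at (393,275) between block and fence, and the rod ends stick out behind both fences. I'll measure block to fence in this one image.

```bash
cat > rel.py <<'E'
from h import *
import sys
f=np.load(sys.argv[1]); M=f["M"]; g=cv2.GaussianBlur(f["image"],(3,3),0).astype(float).mean(2)
t=np.radians(13.48); A=np.array([[np.cos(t),np.sin(t)],[-np.sin(t),np.cos(t)]])
def edge(nm,axis,rng,lo,hi,z,sgn):
    P=[]
    for k in rng:
        p=g[k,lo:hi] if axis=='h' else g[lo:hi,k]
        d=np.diff(p); d=np.abs(d) if sgn==0 else d*sgn; i=int(d.argmax())
        if d[i]<6 or i in(0,len(d)-1): continue
        den=d[i-1]-2*d[i]+d[i+1]; s=lo+i+.5+(0.5*(d[i-1]-d[i+1])/den if den else 0)
        w=A@onz(f,M,*((s,k) if axis=='h' else (k,s)),z)[:2]*1000; P.append([*w,s])
    P=np.array(P); c=1 if axis=='h' else 0
    if len(P)<4: print(nm,"none"); return np.nan
    q=np.polyfit(P[:,1-c],P[:,c],1); m=np.median(P[:,c])
    print(nm,len(P),"px",np.median(P[:,2]).round(1),"pos",m.round(2),"slope deg",np.degrees(np.arctan(q[0])).round(2),"mad",np.median(abs(P[:,c]-m)).round(2)); return m
r=lambda u:int(150+u/2.4); s=lambda v:int(100+v/2.4)
bx=edge("block +x",'v',range(r(170),r(290)),s(250),s(285),.058,1)
ox=edge("fence outer x",'v',range(r(20),r(190)),s(120),s(142),.026,1)
ix=edge("fence inner x",'v',range(r(20),r(190)),s(170),s(192),.026,0)
bl=edge("block +y",'h',range(s(275),s(305)),r(140),r(168),.058,0)
br=edge("block -y",'h',range(s(278),s(312)),r(372),r(392),.058,-1)
iy=edge("fence inner y",'h',range(s(200),s(265)),r(404),r(422),.026,1)
oy=edge("fence outer y",'h',range(s(195),s(260)),r(450),r(470),.026,-1)
print("end: face->inner",ix-bx,"->outer",ox-bx,"(want 8,20)  side:",br-iy,br-oy,"(want 8,20) width",bl-br)
E
python3 rel.py w3.npz
```

```text
block +x 50 px 211.9 pos 593.63 slope deg -0.0 mad 0.02
fence outer x 71 px 153.7 pos 613.96 slope deg -0.05 mad 0.01
fence inner x 71 px 174.6 pos 602.46 slope deg -0.05 mad 0.02
block +y none
block -y 13 px 309.4 pos -296.4 slope deg 0.95 mad 0.02
fence inner y 27 px 320.6 pos -307.6 slope deg -0.26 mad 0.06
fence outer y 27 px 340.6 pos -318.78 slope deg -0.02 mad 0.05
end: face->inner 8.823028119595733 ->outer 20.329141085027914 (want 8,20)  side: 11.203975783697729 22.38139723212879 (want 8,20) width nan
```

```bash
for i in 1 2 ; do python3 -m creep '[[[-1,0.03,0.1,0,0,0,0],[-1,0,0,0,0,0,0],[-1,0,0,0,0,0,0]]]' 60 >/dev/null; python3 st.py; done;  python3 -m creep '[[[-1,0,0.08,0,0,0,0],[-1,0,0,0,0,0,0],[-1,0,0,0,0,0,0]]]' 60 >/dev/null; python3 st.py
python3 - <<'E'
from h import *
f,M=grab("wrist"); np.savez("w4.npz",M=M,**f)
cv2.imwrite("pics/c4.png",cv2.resize(f["image"][100:350,150:400],(600,600),interpolation=cv2.INTER_CUBIC))
E
python3 rel.py w4.npz
```

```text
nest-axes TCP [ 565.32 -273.69] to seat [-1.1  -3.61] z 0.2087 F [-7.22  8.48] Fz 0.52 M [1.719 2.175 0.038] rpy [-3.1397e+00  1.0000e-03  2.3570e-01] t 16.85
nest-axes TCP [ 565.51 -274.39] to seat [-1.29 -2.91] z 0.2087 F [-8.65 11.41] Fz 3.21 M [2.177 2.64  0.068] rpy [-3.1392e+00  1.5000e-03  2.3580e-01] t 17.225
nest-axes TCP [ 565.57 -275.1 ] to seat [-1.35 -2.2 ] z 0.2087 F [-8.96 12.92] Fz 3.64 M [2.314 2.574 0.073] rpy [-3.1392e+00  1.4000e-03  2.3590e-01] t 17.6
block +x 50 px 211.9 pos 593.98 slope deg -0.11 mad 0.02
fence outer x 71 px 154.3 pos 613.92 slope deg -0.07 mad 0.01
fence inner x 71 px 175.4 pos 602.29 slope deg 0.39 mad 0.03
block +y none
block -y 15 px 309.6 pos -298.37 slope deg 2.05 mad 0.07
fence inner y none
fence outer y 13 px 338.4 pos -318.89 slope deg 1.84 mad 0.09
end: face->inner 8.311388499320742 ->outer 19.94070738417713 (want 8,20)  side: nan 20.521049489905863 (want 8,20) width nan
```

View pics/c4.png

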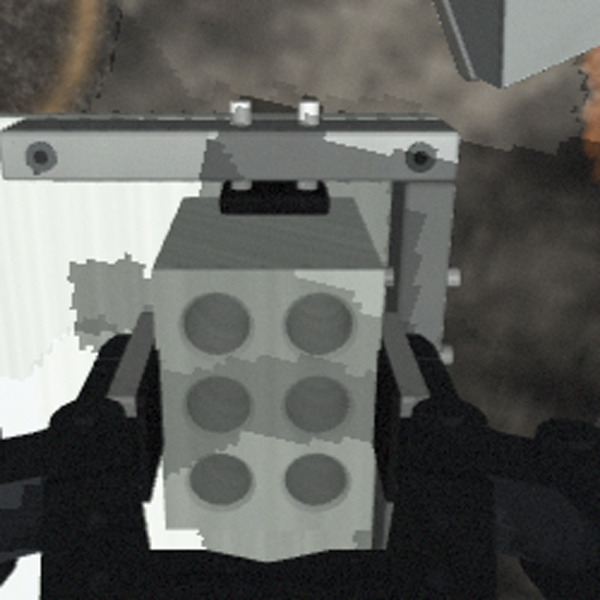

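The crop shows both pads and rods moving as expected, with the block about 4.5 to 5 mm into each stop. The excess force is friction on the plate, so I'll ease the down-load slightly and re-measure.

```bash
python3 -m creep '[[[-1,0,0,-0.03,0,0,0],[-1,0,0,0,0,0,0],[-1,0,0,0,0,0,0]]]' 60 >/dev/null; python3 st.py; sed -i 's/range(s(200),s(265)),r(404),r(422)/range(s(200),s(255)),r(394),r(420)/; s/range(s(195),s(260)),r(450),r(470)/range(s(195),s(250)),r(435),r(462)/' rel.py
python3 - <<'E'
from h import *
f,M=grab("wrist"); np.savez("w5.npz",M=M,**f)
E
python3 rel.py w4.npz; python3 rel.py w5.npz
```

```text
nest-axes TCP [ 565.53 -275.35] to seat [-1.31 -1.95] z 0.2087 F [-6.72 10.69] Fz -1.02 M [1.902 2.044 0.055] rpy [-3.1394e+00  1.3000e-03  2.3580e-01] t 18.025
block +x 50 px 211.9 pos 593.98 slope deg -0.11 mad 0.02
fence outer x 71 px 154.3 pos 613.92 slope deg -0.07 mad 0.01
fence inner x 71 px 175.4 pos 602.29 slope deg 0.39 mad 0.03
block +y none
block -y 15 px 309.6 pos -298.37 slope deg 2.05 mad 0.07
fence inner y 23 px 317.5 pos -307.62 slope deg -0.39 mad 0.06
fence outer y 23 px 338.1 pos -318.86 slope deg 0.53 mad 0.09
end: face->inner 8.311388499320742 ->outer 19.94070738417713 (want 8,20)  side: 9.246634283068374 20.49230205836517 (want 8,20) width nan
block +x 50 px 211.9 pos 593.94 slope deg -0.02 mad 0.02
fence outer x 71 px 154.3 pos 613.88 slope deg -0.08 mad 0.02
fence inner x 71 px 175.4 pos 602.26 slope deg 0.31 mad 0.02
block +y 4 px 213.5 pos -255.26 slope deg -31.44 mad 0.03
block -y 15 px 309.5 pos -298.56 slope deg 1.59 mad 0.05
fence inner y 23 px 316.9 pos -307.64 slope deg -0.11 mad 0.04
fence outer y 23 px 337.4 pos -318.88 slope deg -0.29 mad 0.07
end: face->inner 8.318019091339238 ->outer 19.94404551476316 (want 8,20)  side: 9.076522032345338 20.315098689543845 (want 8,20) width 43.30660789402896
```

```bash
python3 -m creep '[[[-1,0,0,0,0,0,0],[-1,0,0,0,0,0,0],[-1,0,0,0,0,0,0],[-1,0,0,0,0,0,0]]]' 60; python3 st.py; python3 -c "
from workcell import bot
print(bot.job_done())"
```

```text
clock: 18.58
position: [0.6142, -0.1359, 0.2088]
tool_rot: [-3.139, 0.001, 0.236]
force: [-9.3, 8.3, -1.7]
grip_width: 0.043
finger_force: 63.3
nest-axes TCP [ 565.57 -275.29] to seat [-1.35 -2.01] z 0.2088 F [-7.16 10.22] Fz -1.7 M [1.953 2.001 0.066] rpy [-3.1393e+00  1.2000e-03  2.3590e-01] t 18.575
the job is handed in; nothing more can be done
None
```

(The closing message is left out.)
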